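# Load disc weights onto a transport board and lock the castle nut

## Task

Get the pressure lab's disc weights ready for transport: put the spirit level that lies on the transport board back in the tool tray, and press down on top of each disc weight and draw it toward you across the board, flat, out of its cradle pocket and under the raised hold-down bar until it is home against the front stop, one weight to a bay. Then tighten the castle nut clockwise until the bar bears firmly on the weights, and turn it just a little further until a slot lines up with the cotter hole, as the white line on the stud's end shows, ready for the seal wire. Leave the other things on the bench as they are.

Things in the scene. Friction and masses are not known exactly. Their poses are not given: they have to be found in the camera images.
- board: Fixed plywood transport board, 330 (x) by 450 (y) by 18 mm, origin on the bench, 180 mm from its near and 150 mm from its far edge; x away from the robot, y left, z up. Near end: aluminium front stop (rear face at x -159) and five rails, 10 mm high, form four bays 98 mm wide, open at the far side; rails end at x -70, the middle one in a point at -59; the outer two flare.
- bar: Hold-down bar, aluminium, 40 (x) by 450 (y) by 12 mm, rubber-faced, level across all bays at board x -158 to -118 mm. Origin: centre of its underside. Moves only up and down: the nut on its middle lowers it, springs raise it after the nut. At the start its underside is 3.7 to 5.1 mm above the weights' tops, so they slide under it.
- cradle: Fixed wooden cradle, 10 mm high, on the far half of the deck: a rail along y with four round pockets open toward the robot, each behind a bay; rail and slanted blocks stand 1 to 8 mm behind the weights. Origin on the deck, middle of the line of pocket centres (pockets at y +162, +60, -60, -162 mm); axes nearly those of the board.
- weight0: Polished steel disc weight, 92 mm diameter, 12 mm thick, about 0.6 kg, top slightly dished in the middle (40 mm wide, 1.2 mm deep); lies flat on the deck in a cradle pocket, top 30 mm above the bench. Origin: centre of its underside. Too wide to grasp; glides on the waxed deck (friction 0.2; a fingertip on its top 0.8). May be absent (None).
- weight1: Polished steel disc weight, 92 mm diameter, 12 mm thick, about 0.6 kg, top slightly dished in the middle (40 mm wide, 1.2 mm deep); lies flat on the deck in a cradle pocket, top 30 mm above the bench. Origin: centre of its underside. Too wide to grasp; glides on the waxed deck (friction 0.2; a fingertip on its top 0.8). May be absent (None).
- weight2: Polished steel disc weight, 92 mm diameter, 12 mm thick, about 0.6 kg, top slightly dished in the middle (40 mm wide, 1.2 mm deep); lies flat on the deck in a cradle pocket, top 30 mm above the bench. Origin: centre of its underside. Too wide to grasp; glides on the waxed deck (friction 0.2; a fingertip on its top 0.8). May be absent (None).
- weight3: Polished steel disc weight, 92 mm diameter, 12 mm thick, about 0.6 kg, top slightly dished in the middle (40 mm wide, 1.2 mm deep); lies flat on the deck in a cradle pocket, top 30 mm above the bench. Origin: centre of its underside. Too wide to grasp; glides on the waxed deck (friction 0.2; a fingertip on its top 0.8). May be absent (None).
- bay0 (a point): Point on the deck where the centre of a weight stands when home in this bay, touching the front stop (board x -113, y +162 mm, 18 mm above the bench). Bay 0 from the left; any weight may go in any bay. The far half of a weight that is home stays uncovered by the bar. Axes those of the board.
- bay1 (a point): Point on the deck where the centre of a weight stands when home in this bay, touching the front stop (board x -113, y +60 mm, 18 mm above the bench). Bay 1 from the left; any weight may go in any bay. The far half of a weight that is home stays uncovered by the bar. Axes those of the board.
- bay2 (a point): Point on the deck where the centre of a weight stands when home in this bay, touching the front stop (board x -113, y -60 mm, 18 mm above the bench). Bay 2 from the left; any weight may go in any bay. The far half of a weight that is home stays uncovered by the bar. Axes those of the board.
- bay3 (a point): Point on the deck where the centre of a weight stands when home in this bay, touching the front stop (board x -113, y -162 mm, 18 mm above the bench). Bay 3 from the left; any weight may go in any bay. The far half of a weight that is home stays uncovered by the bar. Axes those of the board.
- nut_slot (a point): On the axis of the castle nut, 28.5 mm above its underside. Steel hexagon, 46 mm across flats, 33 mm high, on a 56 mm washer on the bar's middle (nut underside 15 mm above the bar's underside, so 49 to 50 mm above the bench at the start). Six slots 7 mm wide in its top 9 mm, one over the middle of each flat. x axis: through a slot, square to a pair of flats. A 30 mm stud rises through it to 84 mm.
- nut (a joint): Angle of the nut, rad, growing clockwise from above (tightening); a turn lowers bar and nut 3.5 mm. At every multiple of pi/3 (.., 0, 1.047, ..) a slot lies along the cotter hole. -1.5 to 1 at the start. It turns with a steady 0.3 N m and stays where it is left. The bar touches the weights at 7.65 and bears firmly on them by the next slot position, 8.38; at 8.62 the nut is jammed tight and turns no further.
- cotter (a point): Centre of the 6.4 mm cotter hole across the stud, 73 mm above the bench (board x -138, y 0 mm). Its x axis runs along the hole, the same as the board's x; a white line on the stud's end, 26 by 3 mm, shows that direction from above.
- level: Spirit level, aluminium bar 150 mm long (its y), 22 mm thick (x), 40 mm high, 0.2 kg, standing on the deck along the board's far edge, behind the cradle (18 mm above the bench). Origin: centre of its underside.
- tool_tray: Fixed open tray on the bench right of the board, 240 (x) by 160 (y) by 30 mm outside, walls 4 mm, floor 4 mm. Origin: centre of its underside.
- gauge_big: Bystander: pressure gauge, 100 mm diameter, 45 mm high, lying on its back left of the board; origin at the centre of its underside. Leave it.
- gauge_small: Bystander: pressure gauge, 64 mm diameter, 45 mm high, lying on its back to the far right of the board. Leave it.
- oil_bottle: Bystander: brown bottle with blue cap, 70 mm diameter, 150 mm high, left of the board. Leave it.
- spanner: Bystander: open spanner, 190 mm long, lying in front of the board, to the right. Leave it.
Not all that is in view belongs to the job. Leave any green, purple or yellow look-alike of the weight1 alone.

How it is judged:
By the outcome, as a careful person would: the job done as asked, in the order asked, and still so for the second after the job is handed in, with the robot touching nothing.
Of weight0, weight1, weight2, weight3 only 2 to 4 are there at a start; the rules pass over those that are not, and their reading is None.
At some moment in a run one of weight0, weight1, weight2, weight3 may be knocked a few centimetres aside while the robot is not near it.
Once in a run the grip may slacken for a moment while it holds something.
It also fails if it takes over 210 s, if anything falls off the work surface, if the arm or the gripper's body presses on something with over 40 N, if the wrist force passes 120 N, or if a joint passes its speed limit or range.

## Robot

A 7-joint arm with a two-finger parallel gripper is mounted at the origin on the work surface. World frame = base frame: x ahead of the robot, y to its left, z up, the work surface at z = 0. Lengths are in mm, angles in rad, forces in N, time in s.
With the tool pointing down it reaches from about 400 to 875 mm from the base axis. Payload 6.5 kg.
Tool frame: the origin (TCP) lies at the very end of the fingers, on their centre line; the grasp point (between the pads) lies 19 mm behind it; z points along the fingers, y is the line along which they close (so a half turn about z gives the same grasp; the last joint's range is limited). The gripper opens to 85 mm and grips with 20 to 120 N. Pads are 22 mm wide; open, the fingers measure 114 mm over their backs; the gripper's body (76 mm by 85 mm) begins 54 mm behind the grasp point. The pads swing forward as they close: fully open they stand 13 mm farther back than shut.
Start: joints at [-1.369, 0.536, -0.004, 1.538, 0.003, 1.067, -0.071], TCP at [171.992, 626.824, 231.29] pointing down, gripper open.
Joint ranges: [-2.7, 2.7], [-0.37, 2.16], [-1.27, 1.26], [0.24, 2.4], [-1.31, 4.45], [0.19, 1.91], [-2.76, 2.76]. Speed limits (rad/s): [2.39, 2.39, 3.14, 3.14, 3.14, 3.14, 3.14].

## Interface

Orientations are given as a unit quaternion [w, x, y, z].
In Python, from plant import bot gives the robot as it stands. The module is installed in compiled form; this text tells all that it offers.
- The arm moves only by the tool arm_command, never from a script. Its argument "moves" is a list of rows, each an object of numbers: "jaw": the closure in counts, from 0 (fully open) to 255 (shut); "tx", "ty", "tz": the shift along the world's x, y, z in mm; "rx", "ry", "rz": the turn, a rotation vector about the world's x, y, z in rad. A call has 1 to 12 rows; each row is the pose to reach, as a shift and turn from the pose commanded when the call began; what a row does not reach only later rows make up. A row lasts 1/8 s, in which the tool goes at most 62.5 mm and 10.7 degrees, less where a joint would pass 70% of its speed; a pose out of reach is approached as far as the arm can. A call with a gripper value outside its range is refused whole. The fingers move at their own pace and stop on an object; "force" is the grip in N (left out, the last holds). Time passes only in rows, so rows that repeat a pose let the fingers close. It gives the time, the measured TCP pose, the force, the opening and the grip force at its end, in the units of the state.
- bot.state(): the state, without advancing time (a new reading comes with each control period).
- bot.snapshot(name): name is "side" or "top"; returns the picture (480x640x3 uint8, blue, green, red); there is no depth.
- bot.camera_info(name): a dict with "mtx" (3x3 intrinsics, pixels), "rvec" (rotation vector, rad) and "tvec" (3), from world to camera coordinates, as OpenCV has them. Camera axes: x right, y down, z forward; pixel columns grow to the right and rows downward; lengths in mm; the calibration is good to about 2 mm. A picture is of the moment at which its call begins. camera_info takes no time and is no camera call.
- bot.hand_in(): hands the job in; it is judged then, once.
The state is a dict: "clock": time; "joint_positions": joint angles; "dq": joint speeds; "effort": joint torques, N m; "position": TCP position; "tcp_rot": TCP orientation; "contact_force": force on the tool from outside, world axes, zero at the start; "torque": the same for the moment, N m; "width": finger opening in mm; "finger_force": force on a finger pad.
Only numpy, scipy, OpenCV 4.12 (cv2) and the standard library are available. Lean on these libraries where they do the work, as an engineer would, in place of code of your own. Each camera call takes 0.05 s, during which the arm holds its last target. There are 200 camera calls.

## Working session

There is one attempt and no reset: what is moved stays moved. The work goes in short steps, Python scripts to look and compute and a tool call to move; the robot and the scene stay as the last step left them, time stands still between calls to the robot, and variables do not carry over. Pictures are saved under pics/ and viewed, at most 14 in all, crops included, and the job is handed in when it is done.

Besides the shell and the picture viewer there is one more tool, called after "Call:" as name([rows], argument=value, ...), one row to a line, values as JSON. arm_command: Moves the arm, as the interface text tells. Its arguments: {"type":"object","properties":{"moves":{"type":"array","items":{"type":"object","properties":{"jaw":{"type":"number"},"tx":{"type":"number"},"ty":{"type":"number"},"tz":{"type":"number"},"rx":{"type":"number"},"ry":{"type":"number"},"rz":{"type":"number"}}}},"force":{"type":"number"}},"required":["moves"]}

```bash
mkdir -p pics
cat > h.py <<'E'
import numpy as np, cv2
from plant import bot
def snap(cam,name,crop=None,s=1):
    im=bot.snapshot(cam)
    cv2.imwrite(f'pics/raw_{name}.png',im)
    if crop: x0,y0,x1,y1=crop; im=im[y0:y1,x0:x1]
    if s!=1: im=cv2.resize(im,None,fx=s,fy=s,interpolation=cv2.INTER_CUBIC)
    cv2.imwrite(f'pics/{name}.png',im)
def ci(c):
    d=bot.camera_info(c); R=cv2.Rodrigues(np.array(d['rvec'],float))[0]
    return np.array(d['mtx'],float),R,np.array(d['tvec'],float).ravel()
def w(c,u,v,z):
    K,R,t=ci(c); r=R.T@np.linalg.inv(K)@np.array([u,v,1.]); o=-R.T@t
    return (o+r*(z-o[2])/r[2]).round(1)
def p(c,P):
    K,R,t=ci(c); q=K@(R@np.array(P,float)+t); return (q[:2]/q[2]).round(1)
E
python3 - <<'E'
from h import *
snap('top','t0');snap('side','s0')
for c in('top','side'):
    K,R,t=ci(c);print(K[0,0],(-R.T@t).round(),R[2].round(2))
s=bot.state();print({k:np.round(v,3) for k,v in s.items()})
E
```

```text
463.6396567754509 [ 382.   51. 1273.] [ 0.1  -0.02 -1.  ]
592.3340842433561 [-337. -747.  944.] [ 0.58  0.56 -0.6 ]
{'clock': np.float64(0.1), 'joint_positions': array([-1.369,  0.537, -0.004,  1.539,  0.003,  1.067, -0.071]), 'dq': array([ 0.001, -0.003, -0.   , -0.002, -0.001, -0.   , -0.   ]), 'effort': array([ 2.0000e-03, -5.8457e+01,  1.0510e+00, -2.5977e+01,  1.3000e-02,
        5.0000e-03,  0.0000e+00]), 'position': array([171.882, 626.275, 230.51 ]), 'tcp_rot': array([-0.   ,  0.133,  0.991, -0.001]), 'contact_force': array([ 1.363, -0.338,  0.055]), 'torque': array([ 0.055, -0.018,  0.042]), 'finger_force': np.float64(0.0), 'width': np.float64(85.379)}
```

View pics/t0.png

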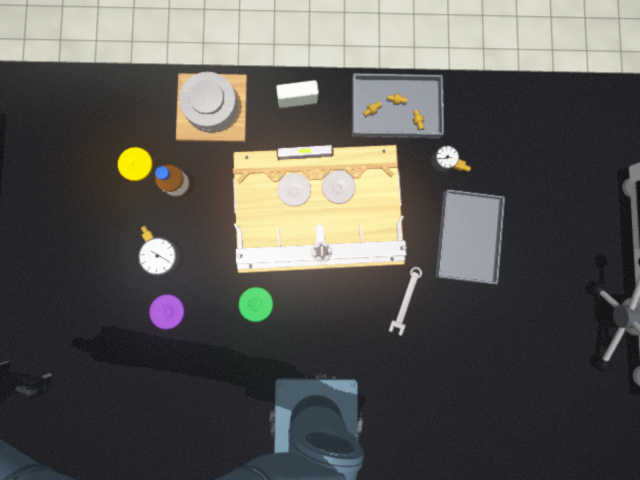

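View pics/s0.png

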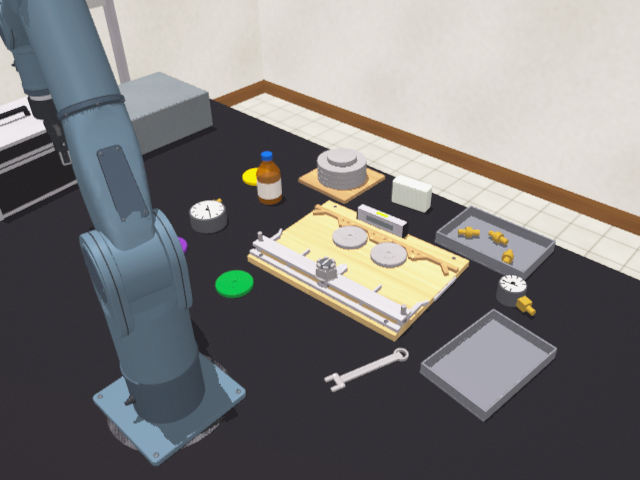

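Two weights are on the cradle, at about (294,188) and (338,186) in the top view. The level is at (305,152), the tool tray at (472,237) and the nut at (321,252). Look-alikes:
- **For a weight:** the yellow (135,164), purple (167,312) and green (256,305) discs, and the stacked grey weights on the wooden block (208,98).
- **For the tray:** the tray of brass fittings (398,105).
- **For the level:** the white box (297,94).

I'll check these choices in one crop.

Run:
```python
from h import *
im=cv2.imread('pics/raw_t0.png')[135:285,222:418]
cv2.imwrite('pics/c0.png',cv2.resize(im,None,fx=4,fy=4,interpolation=cv2.INTER_CUBIC))
```

```text
(no output)
```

View pics/c0.png

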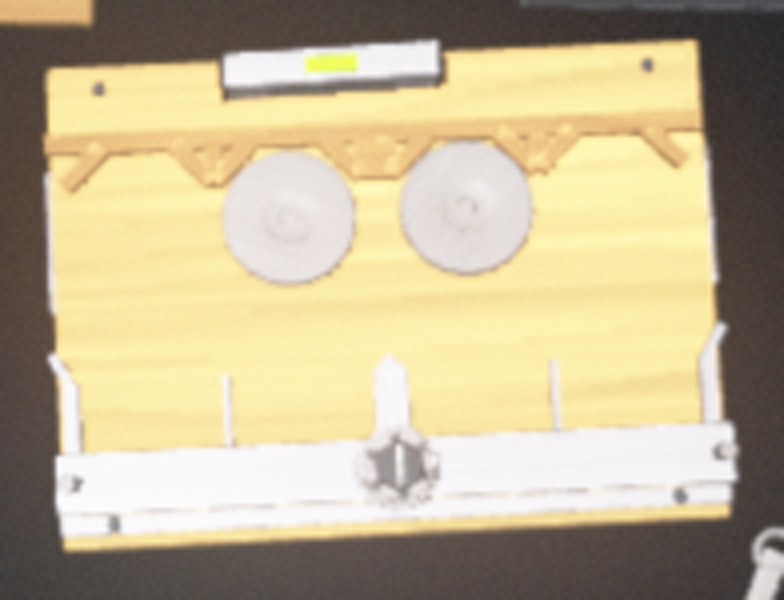

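The crop confirms two polished weights at crop (289,217) and (466,206). The level is at (331,66) and the nut and stud at (400,465), with the white line pointing roughly up.

Run:
```python
from h import *
f=lambda x,y,z: w('top',x/4+222,y/4+135,z)
L=[f(47,72,18),f(697,42,18),f(66,550,18),f(728,515,18)]
print('board',L)
fl,fr,nl,nr=[a[:2] for a in L]
v=fl-fr;ang1=np.arctan2(v[1],v[0])-np.pi/2; v=nl-nr;ang2=np.arctan2(v[1],v[0])-np.pi/2
v=fl-nl;a3=np.arctan2(v[1],v[0]);v=fr-nr;a4=np.arctan2(v[1],v[0]);print(ang1,ang2,a3,a4)
a=np.mean([ang1,ang2,a3,a4]);R=np.array([[np.cos(a),-np.sin(a)],[np.sin(a),np.cos(a)]])
ctr=(fl+fr+nl+nr)/4; o=ctr-R@[-15,0]
print('yaw',a,'origin',o)
bx=lambda q:(R.T@(q[:2]-o)).round(1)
for n,q in dict(wL=f(289,217,30),wR=f(466,206,30),nut=f(400,465,82),lev=f(331,65.5,58)).items(): print(n,q,bx(q))
print('lev ends',f(223,72,58),f(439,58,58))
for b in [(-113,60),(-113,-60),(-138,0),(-59,0)]: print(b,(o+R@b).round(1))
print('tray',[w('top',*q,30) for q in [(445,191),(505,196),(497,284),(437,278)]])
```

```text
board [array([717.1, 230.9,  18. ]), array([ 745.4, -219. ,   18. ]), array([389.4, 210. ,  18. ]), array([ 417.3, -237.2,   18. ])]
0.06282009963636503 0.06230743746923606 0.06369158148246358 0.05541410281512722
yaw 0.06105830535079797 origin [582.27204781  -2.90969439]
wL [615.9  63.   30. ] [37.6 63.7]
wR [625.2 -57.4  30. ] [ 39.5 -57. ]
nut [445.5 -10.9  82. ] [-137.     0.4]
lev [713.8  35.9  58. ] [133.7  30.7]
lev ends [708.2 108.   58. ] [720.1 -36.5  58. ]
(-113, 60) [465.8  50.1]
(-113, -60) [473.1 -69.7]
(-138, 0) [444.5 -11.3]
(-59, 0) [523.4  -6.5]
tray [array([ 616.7, -349.3,   30. ]), array([ 605.1, -514.7,   30. ]), array([ 365.1, -485.3,   30. ]), array([ 379.6, -323.1,   30. ])]
```

Call:
arm_command([
  {"tx":542,"ty":-591,"tz":-60,"rz":-1.23,"jaw":135},
  {"tx":542,"ty":-591,"tz":-60,"rz":-1.23,"jaw":135},
  {"tx":542,"ty":-591,"tz":-60,"rz":-1.23,"jaw":135},
  {"tx":542,"ty":-591,"tz":-60,"rz":-1.23,"jaw":135},
  {"tx":542,"ty":-591,"tz":-60,"rz":-1.23,"jaw":135},
  {"tx":542,"ty":-591,"tz":-60,"rz":-1.23,"jaw":135},
  {"tx":542,"ty":-591,"tz":-60,"rz":-1.23,"jaw":135},
  {"tx":542,"ty":-591,"tz":-60,"rz":-1.23,"jaw":135},
  {"tx":542,"ty":-591,"tz":-60,"rz":-1.23,"jaw":135},
  {"tx":542,"ty":-591,"tz":-60,"rz":-1.23,"jaw":135},
  {"tx":542,"ty":-591,"tz":-60,"rz":-1.23,"jaw":135},
  {"tx":542,"ty":-591,"tz":-60,"rz":-1.23,"jaw":135},
], force=80)

```text
validation failed for argument at $.mo...
```

Call:
arm_command([
  {"jaw":135,"tx":62,"ty":0,"tz":0,"rx":0,"ry":0,"rz":0},
], force=80)

```text
clock: 0.22
position: [227.3, 628.6, 230.8]
tcp_rot: [-0.002, 0.128, 0.992, -0.0]
contact_force: [1.5, 1.3, 0.0]
width: 69.8
finger_force: 0.0
```

Call:
arm_command([
  {"jaw":135,"tx":480,"ty":-591,"tz":-60,"rx":0,"ry":0,"rz":-1.23},
  {"jaw":135,"tx":480,"ty":-591,"tz":-60,"rx":0,"ry":0,"rz":-1.23},
  {"jaw":135,"tx":480,"ty":-591,"tz":-60,"rx":0,"ry":0,"rz":-1.23},
  {"jaw":135,"tx":480,"ty":-591,"tz":-60,"rx":0,"ry":0,"rz":-1.23},
  {"jaw":135,"tx":480,"ty":-591,"tz":-60,"rx":0,"ry":0,"rz":-1.23},
  {"jaw":135,"tx":480,"ty":-591,"tz":-60,"rx":0,"ry":0,"rz":-1.23},
  {"jaw":135,"tx":480,"ty":-591,"tz":-60,"rx":0,"ry":0,"rz":-1.23},
  {"jaw":135,"tx":480,"ty":-591,"tz":-60,"rx":0,"ry":0,"rz":-1.23},
  {"jaw":135,"tx":480,"ty":-591,"tz":-60,"rx":0,"ry":0,"rz":-1.23},
  {"jaw":135,"tx":480,"ty":-591,"tz":-60,"rx":0,"ry":0,"rz":-1.23},
  {"jaw":135,"tx":480,"ty":-591,"tz":-60,"rx":0,"ry":0,"rz":-1.23},
  {"jaw":135,"tx":480,"ty":-591,"tz":-60,"rx":0,"ry":0,"rz":-1.23},
], force=80)

```text
clock: 1.72
position: [706.2, 45.1, 171.8]
tcp_rot: [-0.0, 0.681, 0.733, -0.0]
contact_force: [0.2, 0.4, 1.0]
width: 40.2
finger_force: 0.0
```

Call:
arm_command([
  {"jaw":135,"tx":0,"ty":0,"tz":0,"rx":0,"ry":0,"rz":0},
  {"jaw":135,"tx":0,"ty":0,"tz":0,"rx":0,"ry":0,"rz":0},
])

```text
clock: 1.98
position: [704.9, 46.8, 171.6]
tcp_rot: [-0.001, 0.681, 0.732, -0.0]
contact_force: [-0.3, 0.8, -0.4]
width: 40.3
finger_force: 0.0
```

Run:
```python
from h import *
snap('side','s1',(300,170,500,320),4)
s=bot.state();print(s['position'],s['joint_positions'])
```

```text
[704.74377338  48.07454221 171.84123978] [-0.35721277  0.71872145  0.36642113  1.43319314 -0.27821851  1.04189463
  0.14183482]
```

View pics/s1.png

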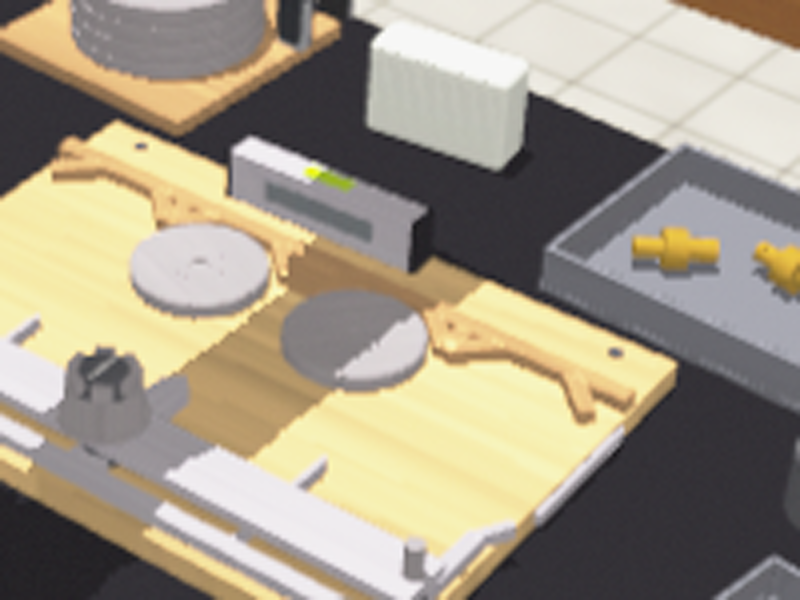

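Call:
arm_command([
  {"jaw":135,"tx":9,"ty":-12,"tz":-50,"rx":0,"ry":0,"rz":0},
  {"jaw":135,"tx":9,"ty":-12,"tz":-92,"rx":0,"ry":0,"rz":0},
  {"jaw":135,"tx":9,"ty":-12,"tz":-92,"rx":0,"ry":0,"rz":0},
  {"jaw":135,"tx":9,"ty":-12,"tz":-92,"rx":0,"ry":0,"rz":0},
])

```text
clock: 2.52
position: [715.3, 35.9, 82.3]
tcp_rot: [0.001, 0.68, 0.733, 0.001]
contact_force: [0.5, 0.2, 0.9]
width: 40.2
finger_force: 0.0
```

Run:
```python
from h import *
print(w('side',382.5,214.5,58), w('top',331/4+222,64/4+135,58))
s=bot.state();print(s['position'])
snap('side','s2',(320,120,470,240),5)
```

```text
[714.3  34.8  58. ] [714.8  35.9  58. ]
[715.2916047   35.85912704  82.3186074 ]
```

View pics/s2.png

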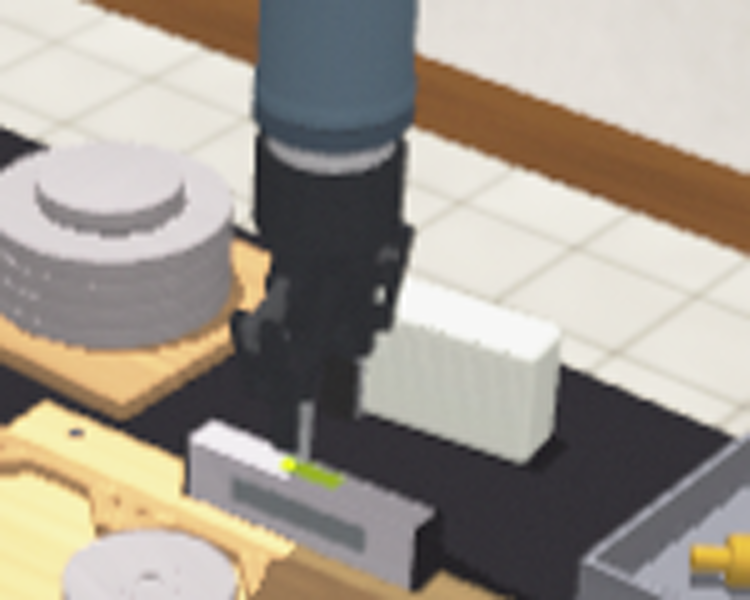

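Call:
arm_command([
  {"jaw":135,"tx":-1,"ty":0,"tz":-49,"rx":0,"ry":0,"rz":0},
  {"jaw":135,"tx":-1,"ty":0,"tz":-49,"rx":0,"ry":0,"rz":0},
  {"jaw":135,"tx":-1,"ty":0,"tz":-49,"rx":0,"ry":0,"rz":0},
  {"jaw":255,"tx":-1,"ty":0,"tz":-49,"rx":0,"ry":0,"rz":0},
  {"jaw":255,"tx":-1,"ty":0,"tz":-49,"rx":0,"ry":0,"rz":0},
  {"jaw":255,"tx":-1,"ty":0,"tz":-49,"rx":0,"ry":0,"rz":0},
  {"jaw":255,"tx":-1,"ty":0,"tz":-49,"rx":0,"ry":0,"rz":0},
], force=80)

```text
clock: 3.45
position: [715.5, 34.5, 34.3]
tcp_rot: [0.001, 0.681, 0.732, 0.002]
contact_force: [-0.5, -0.2, 7.2]
width: 20.3
finger_force: 79.8
```

Call:
arm_command([
  {"jaw":255,"tx":0,"ty":0,"tz":20,"rx":0,"ry":0,"rz":0},
  {"jaw":255,"tx":0,"ty":0,"tz":45,"rx":0,"ry":0,"rz":0},
  {"jaw":255,"tx":0,"ty":0,"tz":45,"rx":0,"ry":0,"rz":0},
  {"jaw":255,"tx":0,"ty":0,"tz":45,"rx":0,"ry":0,"rz":0},
], force=100)

```text
clock: 3.95
position: [713.1, 34.6, 76.5]
tcp_rot: [-0.0, 0.681, 0.732, 0.0]
contact_force: [-0.7, -0.6, -1.8]
width: 20.4
finger_force: 98.1
```

Call:
arm_command([
  {"jaw":255,"tx":-18,"ty":-38,"tz":0,"rx":0,"ry":0,"rz":-0.14},
  {"jaw":255,"tx":-37,"ty":-75,"tz":0,"rx":0,"ry":0,"rz":-0.29},
  {"jaw":255,"tx":-55,"ty":-113,"tz":0,"rx":0,"ry":0,"rz":-0.44},
  {"jaw":255,"tx":-74,"ty":-151,"tz":0,"rx":0,"ry":0,"rz":-0.58},
  {"jaw":255,"tx":-92,"ty":-188,"tz":0,"rx":0,"ry":0,"rz":-0.73},
  {"jaw":255,"tx":-111,"ty":-226,"tz":0,"rx":0,"ry":0,"rz":-0.87},
  {"jaw":255,"tx":-129,"ty":-264,"tz":0,"rx":0,"ry":0,"rz":-1.02},
  {"jaw":255,"tx":-148,"ty":-301,"tz":0,"rx":0,"ry":0,"rz":-1.17},
  {"jaw":255,"tx":-166,"ty":-339,"tz":0,"rx":0,"ry":0,"rz":-1.31},
  {"jaw":255,"tx":-185,"ty":-377,"tz":0,"rx":0,"ry":0,"rz":-1.46},
  {"jaw":255,"tx":-203,"ty":-414,"tz":0,"rx":0,"ry":0,"rz":-1.6},
  {"jaw":255,"tx":-222,"ty":-452,"tz":0,"rx":0,"ry":0,"rz":-1.75},
])

```text
clock: 5.45
position: [490.5, -417.9, 75.4]
tcp_rot: [-0.001, 0.998, -0.055, -0.001]
contact_force: [-0.3, -0.4, -1.4]
width: 19.9
finger_force: 98.1
```

Call:
arm_command([
  {"jaw":255,"tx":0,"ty":0,"tz":0,"rx":0,"ry":0,"rz":0},
  {"jaw":255,"tx":0,"ty":0,"tz":0,"rx":0,"ry":0,"rz":0},
  {"jaw":255,"tx":0,"ty":0,"tz":0,"rx":0,"ry":0,"rz":0},
])

```text
clock: 5.82
position: [492.3, -415.9, 75.8]
tcp_rot: [-0.001, 0.999, -0.052, -0.0]
contact_force: [-0.3, -0.1, -1.1]
width: 20.4
finger_force: 98.3
```

```bash
python3 - <<'E'
from h import *
snap('side','s3',(380,240,580,420),4)
snap('top','t3')
E
cat > v.py <<'E'
import cv2,sys
n,x0,y0,x1,y1,s=sys.argv[1],*map(int,sys.argv[2:7])
E
```

```text
(no output)
```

View pics/s3.png

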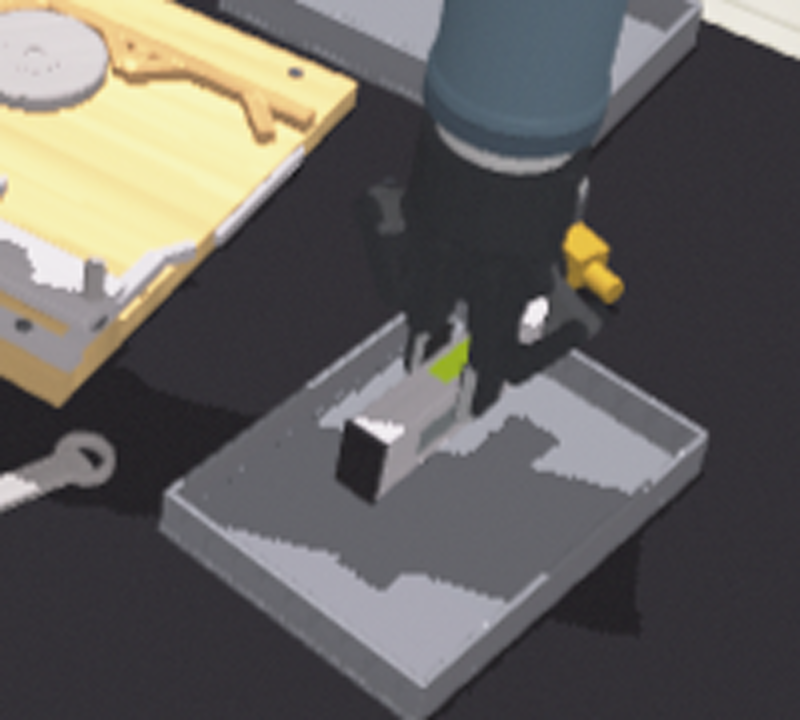

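The level is held at crop (410,420), centred over the tray and along its long side. Lowering it now.

Call:
arm_command([
  {"jaw":255,"tx":0,"ty":-2,"tz":-25,"rx":0,"ry":0,"rz":0},
  {"jaw":255,"tx":0,"ty":-2,"tz":-45,"rx":0,"ry":0,"rz":0},
  {"jaw":255,"tx":0,"ty":-2,"tz":-50,"rx":0,"ry":0,"rz":0},
  {"jaw":255,"tx":0,"ty":-2,"tz":-53,"rx":0,"ry":0,"rz":0},
  {"jaw":255,"tx":0,"ty":-2,"tz":-55,"rx":0,"ry":0,"rz":0},
  {"jaw":255,"tx":0,"ty":-2,"tz":-55,"rx":0,"ry":0,"rz":0},
])

```text
clock: 6.68
position: [491.6, -419.8, 21.7]
tcp_rot: [0.0, 0.999, -0.053, 0.0]
contact_force: [0.5, 0.5, -2.0]
width: 19.8
finger_force: 98.3
```

Call:
arm_command([
  {"jaw":255,"tx":0,"ty":0,"tz":-2,"rx":0,"ry":0,"rz":0},
  {"jaw":255,"tx":0,"ty":0,"tz":-2,"rx":0,"ry":0,"rz":0},
  {"jaw":130,"tx":0,"ty":0,"tz":-2,"rx":0,"ry":0,"rz":0},
  {"jaw":130,"tx":0,"ty":0,"tz":-2,"rx":0,"ry":0,"rz":0},
  {"jaw":130,"tx":0,"ty":0,"tz":10,"rx":0,"ry":0,"rz":0},
  {"jaw":130,"tx":0,"ty":0,"tz":50,"rx":0,"ry":0,"rz":0},
  {"jaw":130,"tx":0,"ty":0,"tz":110,"rx":0,"ry":0,"rz":0},
  {"jaw":255,"tx":0,"ty":0,"tz":130,"rx":0,"ry":0,"rz":0},
  {"jaw":255,"tx":0,"ty":0,"tz":130,"rx":0,"ry":0,"rz":0},
])

```text
clock: 7.8
position: [492.1, -420.2, 153.1]
tcp_rot: [0.001, 0.999, -0.053, 0.001]
contact_force: [-0.8, 0.5, -0.5]
width: 6.0
finger_force: 0.0
```

Run:
```python
from h import *
snap('top','t4'); im=cv2.imread('pics/t4.png')[130:290,222:520]
cv2.imwrite('pics/t4.png',cv2.resize(im,(790,424)))
s=bot.state();print(s['position'],s['joint_positions'].round(2))
```

```text
[ 491.4422655  -419.20522514  151.30989522] [ 0.12  0.76  0.8   1.65 -0.62  1.01 -0.55]
```

View pics/t4.png

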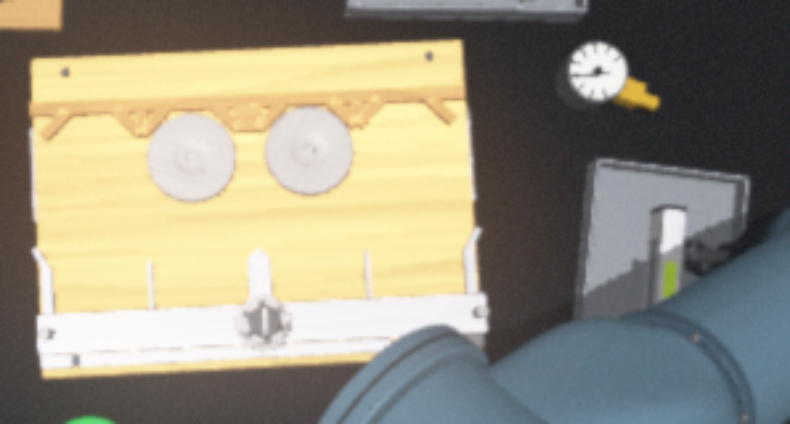

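The level stands upright in the tray and both weights are unmoved. I'll take the right weight first, pressing with shut fingers on its far half.

Call:
arm_command([
  {"jaw":255,"tx":160,"ty":363,"tz":-80,"rx":0,"ry":0,"rz":0.17},
  {"jaw":255,"tx":160,"ty":363,"tz":-80,"rx":0,"ry":0,"rz":0.17},
  {"jaw":255,"tx":160,"ty":363,"tz":-80,"rx":0,"ry":0,"rz":0.17},
  {"jaw":255,"tx":160,"ty":363,"tz":-80,"rx":0,"ry":0,"rz":0.17},
  {"jaw":255,"tx":160,"ty":363,"tz":-80,"rx":0,"ry":0,"rz":0.17},
  {"jaw":255,"tx":160,"ty":363,"tz":-80,"rx":0,"ry":0,"rz":0.17},
  {"jaw":255,"tx":160,"ty":363,"tz":-80,"rx":0,"ry":0,"rz":0.17},
  {"jaw":255,"tx":160,"ty":363,"tz":-80,"rx":0,"ry":0,"rz":0.17},
  {"jaw":255,"tx":160,"ty":363,"tz":-100,"rx":0,"ry":0,"rz":0.17},
  {"jaw":255,"tx":160,"ty":363,"tz":-110,"rx":0,"ry":0,"rz":0.17},
  {"jaw":255,"tx":160,"ty":363,"tz":-112,"rx":0,"ry":0,"rz":0.17},
  {"jaw":255,"tx":160,"ty":363,"tz":-112,"rx":0,"ry":0,"rz":0.17},
])

```text
clock: 9.35
position: [651.2, -57.3, 39.3]
tcp_rot: [0.0, 1.0, 0.031, -0.0]
contact_force: [-0.5, 0.2, -0.1]
width: -0.1
finger_force: 0.0
```

Run:
```python
from h import *
s=bot.state();print(s['position'],s['joint_positions'].round(2),s['contact_force'])
snap('side','s5',(300,170,500,320),4)
```

```text
[651.20247268 -57.30662884  39.32011919] [-0.42  0.9   0.68  1.66 -0.72  0.84 -0.94] [-0.54591774  0.15407281 -0.13587368]
```

View pics/s5.png

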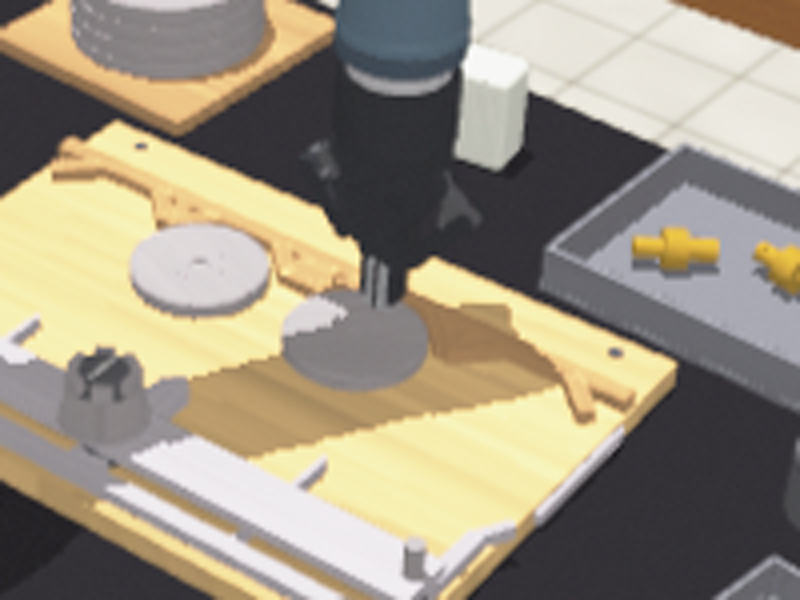

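The shut fingertips are just above the far half of the right weight, at crop (380,285). Pressing down.

Call:
arm_command([
  {"jaw":255,"tx":0,"ty":0,"tz":-7,"rx":0,"ry":0,"rz":0},
  {"jaw":255,"tx":0,"ty":0,"tz":-11,"rx":0,"ry":0,"rz":0},
  {"jaw":255,"tx":0,"ty":0,"tz":-12,"rx":0,"ry":0,"rz":0},
  {"jaw":255,"tx":0,"ty":0,"tz":-12,"rx":0,"ry":0,"rz":0},
])

```text
clock: 9.9
position: [652.6, -56.9, 30.1]
tcp_rot: [-0.0, 0.999, 0.032, 0.001]
contact_force: [-4.9, 1.5, 21.0]
width: 0.0
finger_force: 10.3
```

Call:
arm_command([
  {"jaw":255,"tx":-12,"ty":-1,"tz":0,"rx":0,"ry":0,"rz":0},
  {"jaw":255,"tx":-26,"ty":-2.1,"tz":0,"rx":0,"ry":0,"rz":0},
  {"jaw":255,"tx":-40,"ty":-3.2,"tz":0,"rx":0,"ry":0,"rz":0},
  {"jaw":255,"tx":-54,"ty":-4.4,"tz":0,"rx":0,"ry":0,"rz":0},
  {"jaw":255,"tx":-68,"ty":-5.5,"tz":0,"rx":0,"ry":0,"rz":0},
  {"jaw":255,"tx":-82,"ty":-6.6,"tz":0,"rx":0,"ry":0,"rz":0},
  {"jaw":255,"tx":-95,"ty":-7.7,"tz":0,"rx":0,"ry":0,"rz":0},
  {"jaw":255,"tx":-108,"ty":-8.7,"tz":0,"rx":0,"ry":0,"rz":0},
  {"jaw":255,"tx":-120,"ty":-9.7,"tz":0,"rx":0,"ry":0,"rz":0},
  {"jaw":255,"tx":-132,"ty":-10.7,"tz":0,"rx":0,"ry":0,"rz":0},
  {"jaw":255,"tx":-140,"ty":-11.3,"tz":0,"rx":0,"ry":0,"rz":0},
  {"jaw":255,"tx":-140,"ty":-11.3,"tz":0,"rx":0,"ry":0,"rz":0},
])

```text
clock: 11.4
position: [515.3, -68.9, 30.0]
tcp_rot: [0.001, 0.999, 0.032, 0.004]
contact_force: [0.4, 0.1, 22.4]
width: 0.3
finger_force: 10.9
```

Run:
```python
from h import *
s=bot.state();print(s['position'],s['contact_force'],s['joint_positions'].round(2))
snap('side','s6',(290,190,450,310),5)
```

```text
[515.30762053 -68.88619555  30.01608846] [ 0.38967058  0.09037466 22.39898153] [-0.43  0.74  0.63  2.03 -0.77  0.61 -0.78]
```

View pics/s6.png

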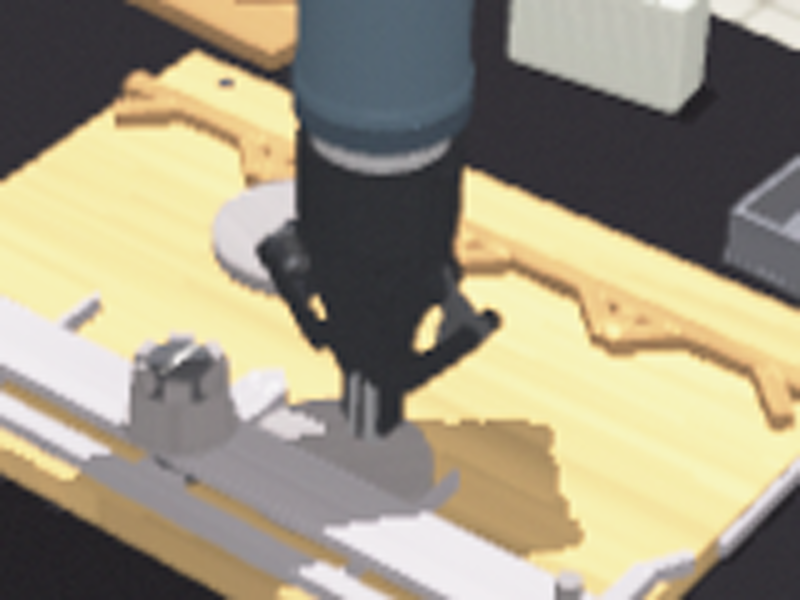

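The weight slid flat into bay 2 at crop (370,440), with about 13 mm to go.

Call:
arm_command([
  {"jaw":255,"tx":-4,"ty":-0.2,"tz":0,"rx":0,"ry":0,"rz":0},
  {"jaw":255,"tx":-7,"ty":-0.4,"tz":0,"rx":0,"ry":0,"rz":0},
  {"jaw":255,"tx":-10,"ty":-0.6,"tz":0,"rx":0,"ry":0,"rz":0},
  {"jaw":255,"tx":-12,"ty":-0.8,"tz":0,"rx":0,"ry":0,"rz":0},
  {"jaw":255,"tx":-12,"ty":-0.8,"tz":0,"rx":0,"ry":0,"rz":0},
])

```text
clock: 12.08
position: [504.7, -69.6, 30.0]
tcp_rot: [0.001, 0.999, 0.032, 0.005]
contact_force: [3.8, 0.6, 19.2]
width: -0.1
finger_force: 9.5
```

Call:
arm_command([
  {"jaw":255,"tx":-2,"ty":0,"tz":0,"rx":0,"ry":0,"rz":0},
  {"jaw":255,"tx":-3,"ty":0,"tz":0,"rx":0,"ry":0,"rz":0},
  {"jaw":255,"tx":-3,"ty":0,"tz":0,"rx":0,"ry":0,"rz":0},
])

```text
clock: 12.45
position: [501.9, -69.7, 30.0]
tcp_rot: [0.001, 0.999, 0.032, 0.005]
contact_force: [3.9, 0.8, 18.9]
width: -0.1
finger_force: 9.3
```

Call:
arm_command([
  {"jaw":255,"tx":-2,"ty":0,"tz":0,"rx":0,"ry":0,"rz":0},
  {"jaw":255,"tx":-3,"ty":0,"tz":0,"rx":0,"ry":0,"rz":0},
  {"jaw":255,"tx":-3,"ty":0,"tz":0,"rx":0,"ry":0,"rz":0},
])

```text
clock: 12.82
position: [499.9, -69.7, 30.1]
tcp_rot: [0.001, 0.999, 0.032, 0.006]
contact_force: [6.6, -0.8, 14.5]
width: 0.0
finger_force: 7.4
```

Call:
arm_command([
  {"jaw":255,"tx":-2,"ty":0,"tz":-1,"rx":0,"ry":0,"rz":0},
  {"jaw":255,"tx":-3,"ty":0,"tz":-1,"rx":0,"ry":0,"rz":0},
  {"jaw":255,"tx":-3,"ty":0,"tz":-1,"rx":0,"ry":0,"rz":0},
])

```text
clock: 13.2
position: [499.9, -69.7, 30.0]
tcp_rot: [0.002, 0.999, 0.032, 0.009]
contact_force: [12.1, 0.3, 18.4]
width: -0.2
finger_force: 9.3
```

Call:
arm_command([
  {"jaw":255,"tx":0,"ty":0,"tz":15,"rx":0,"ry":0,"rz":0},
  {"jaw":255,"tx":20,"ty":0,"tz":40,"rx":0,"ry":0,"rz":0},
  {"jaw":255,"tx":65,"ty":45,"tz":40,"rx":0,"ry":0,"rz":0},
  {"jaw":255,"tx":105,"ty":90,"tz":40,"rx":0,"ry":0,"rz":0},
  {"jaw":255,"tx":147,"ty":134,"tz":40,"rx":0,"ry":0,"rz":0},
  {"jaw":255,"tx":147,"ty":134,"tz":30,"rx":0,"ry":0,"rz":0},
  {"jaw":255,"tx":147,"ty":134,"tz":18,"rx":0,"ry":0,"rz":0},
  {"jaw":255,"tx":147,"ty":134,"tz":15,"rx":0,"ry":0,"rz":0},
  {"jaw":255,"tx":147,"ty":134,"tz":15,"rx":0,"ry":0,"rz":0},
])

```text
clock: 14.32
position: [636.5, 64.0, 41.2]
tcp_rot: [0.0, 1.0, 0.031, -0.001]
contact_force: [-0.5, 0.1, -1.1]
width: -0.2
finger_force: 0.0
```

Run:
```python
from h import *
s=bot.state();print(s['position'],s['contact_force'],s['joint_positions'].round(2))
snap('side','s7',(290,190,450,310),5)
```

```text
[636.53946463  64.03526359  41.22855761] [-0.45393858  0.05352537 -1.11327972] [-0.63  0.89  0.69  1.7  -0.73  0.83 -1.11]
```

View pics/s7.png

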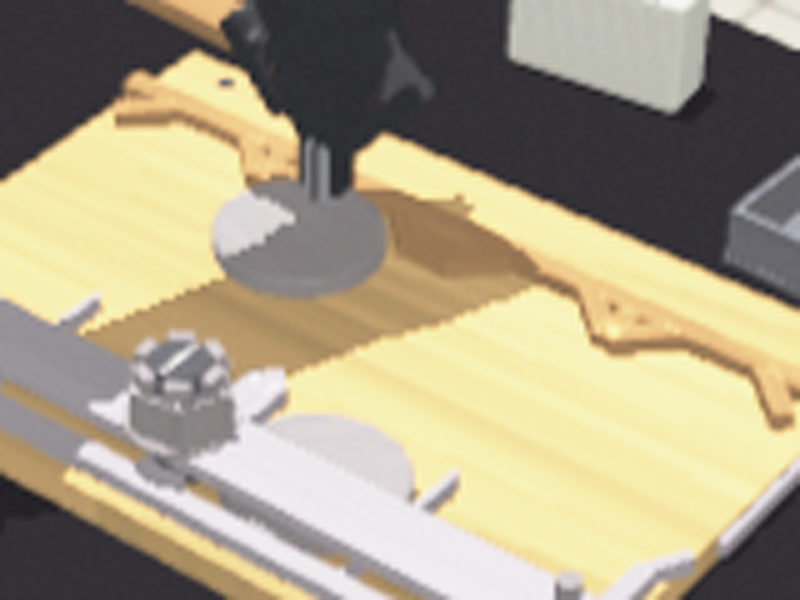

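The right weight is home under the bar. The fingertip is over the left weight's far half, at crop (325,190), and I'll move it 5 mm farther before pressing.

Call:
arm_command([
  {"jaw":255,"tx":5,"ty":0.5,"tz":-5,"rx":0,"ry":0,"rz":0},
  {"jaw":255,"tx":5,"ty":0.5,"tz":-11,"rx":0,"ry":0,"rz":0},
  {"jaw":255,"tx":5,"ty":0.5,"tz":-13,"rx":0,"ry":0,"rz":0},
  {"jaw":255,"tx":5,"ty":0.5,"tz":-13.5,"rx":0,"ry":0,"rz":0},
  {"jaw":255,"tx":5,"ty":0.5,"tz":-13.5,"rx":0,"ry":0,"rz":0},
])

```text
clock: 15.0
position: [643.2, 65.9, 30.1]
tcp_rot: [-0.001, 0.999, 0.032, 0.001]
contact_force: [-6.1, 0.7, 19.8]
width: 0.1
finger_force: 9.8
```

Call:
arm_command([
  {"jaw":255,"tx":-12,"ty":-1.2,"tz":0,"rx":0,"ry":0,"rz":0},
  {"jaw":255,"tx":-26,"ty":-2.4,"tz":0,"rx":0,"ry":0,"rz":0},
  {"jaw":255,"tx":-40,"ty":-3.6,"tz":0,"rx":0,"ry":0,"rz":0},
  {"jaw":255,"tx":-54,"ty":-4.8,"tz":0,"rx":0,"ry":0,"rz":0},
  {"jaw":255,"tx":-68,"ty":-6,"tz":0,"rx":0,"ry":0,"rz":0},
  {"jaw":255,"tx":-82,"ty":-7.2,"tz":0,"rx":0,"ry":0,"rz":0},
  {"jaw":255,"tx":-95,"ty":-8.3,"tz":0,"rx":0,"ry":0,"rz":0},
  {"jaw":255,"tx":-108,"ty":-9.4,"tz":0,"rx":0,"ry":0,"rz":0},
  {"jaw":255,"tx":-120,"ty":-10.4,"tz":0,"rx":0,"ry":0,"rz":0},
  {"jaw":255,"tx":-132,"ty":-11.4,"tz":0,"rx":0,"ry":0,"rz":0},
  {"jaw":255,"tx":-140,"ty":-12,"tz":0,"rx":0,"ry":0,"rz":0},
  {"jaw":255,"tx":-140,"ty":-12,"tz":0,"rx":0,"ry":0,"rz":0},
])

```text
clock: 16.5
position: [505.8, 53.6, 30.0]
tcp_rot: [-0.0, 0.999, 0.031, 0.003]
contact_force: [0.7, -0.4, 20.3]
width: 0.3
finger_force: 10.0
```

Call:
arm_command([
  {"jaw":255,"tx":-4,"ty":-0.2,"tz":-0.5,"rx":0,"ry":0,"rz":0},
  {"jaw":255,"tx":-7,"ty":-0.4,"tz":-0.5,"rx":0,"ry":0,"rz":0},
  {"jaw":255,"tx":-10,"ty":-0.6,"tz":-0.5,"rx":0,"ry":0,"rz":0},
  {"jaw":255,"tx":-12,"ty":-0.8,"tz":-0.5,"rx":0,"ry":0,"rz":0},
  {"jaw":255,"tx":-12,"ty":-0.8,"tz":-0.5,"rx":0,"ry":0,"rz":0},
])

```text
clock: 17.12
position: [496.2, 52.8, 30.0]
tcp_rot: [-0.0, 0.999, 0.031, 0.005]
contact_force: [5.1, 0.6, 20.3]
width: 0.3
finger_force: 10.1
```

Call:
arm_command([
  {"jaw":255,"tx":-2,"ty":0,"tz":0,"rx":0,"ry":0,"rz":0},
  {"jaw":255,"tx":-3,"ty":0,"tz":0,"rx":0,"ry":0,"rz":0},
  {"jaw":255,"tx":-3,"ty":0,"tz":0,"rx":0,"ry":0,"rz":0},
])

```text
clock: 17.5
position: [493.4, 52.8, 30.0]
tcp_rot: [0.0, 0.999, 0.031, 0.006]
contact_force: [5.1, 0.9, 18.6]
width: -0.1
finger_force: 9.9
```

Call:
arm_command([
  {"jaw":255,"tx":-2,"ty":0,"tz":-0.5,"rx":0,"ry":0,"rz":0},
  {"jaw":255,"tx":-3,"ty":0,"tz":-0.5,"rx":0,"ry":0,"rz":0},
  {"jaw":255,"tx":-3,"ty":0,"tz":-0.5,"rx":0,"ry":0,"rz":0},
])

```text
clock: 17.88
position: [492.5, 52.7, 30.0]
tcp_rot: [0.0, 0.999, 0.031, 0.008]
contact_force: [8.9, 0.4, 18.4]
width: 0.2
finger_force: 9.5
```

Call:
arm_command([
  {"jaw":255,"tx":-2,"ty":0,"tz":-0.5,"rx":0,"ry":0,"rz":0},
  {"jaw":255,"tx":-2,"ty":0,"tz":-0.5,"rx":0,"ry":0,"rz":0},
  {"jaw":255,"tx":-2,"ty":0,"tz":-0.5,"rx":0,"ry":0,"rz":0},
])

```text
clock: 18.25
position: [492.5, 52.7, 30.0]
tcp_rot: [0.0, 0.999, 0.031, 0.009]
contact_force: [12.3, 0.2, 19.2]
width: -0.5
finger_force: 9.6
```

Both weights are home. Lifting off now, and reading the nut's angle from the pictures I already have.

Call:
arm_command([
  {"jaw":255,"tx":0,"ty":0,"tz":15,"rx":0,"ry":0,"rz":0},
  {"jaw":255,"tx":20,"ty":0,"tz":50,"rx":0,"ry":0,"rz":0},
  {"jaw":0,"tx":20,"ty":0,"tz":90,"rx":0,"ry":0,"rz":0},
  {"jaw":0,"tx":20,"ty":0,"tz":120,"rx":0,"ry":0,"rz":0},
  {"jaw":0,"tx":20,"ty":0,"tz":120,"rx":0,"ry":0,"rz":0},
  {"jaw":0,"tx":20,"ty":0,"tz":120,"rx":0,"ry":0,"rz":0},
])

```text
clock: 19.0
position: [501.3, 53.3, 145.6]
tcp_rot: [-0.0, 0.999, 0.032, -0.001]
contact_force: [-0.9, 0.2, -0.3]
width: 72.2
finger_force: 0.0
```

Run:
```python
from h import *
s=bot.state();print(s['position'],s['joint_positions'].round(2))
a=cv2.imread('pics/raw_t4.png')[237:267,306:336];b=cv2.imread('pics/raw_s7.png')[245:295,303:353]
r=lambda m:cv2.resize(m,(400,400),interpolation=cv2.INTER_CUBIC)
cv2.imwrite('pics/n0.png',np.hstack([r(a),r(b)]))
```

```text
[501.25539683  53.29857394 145.58106858] [-0.85  0.56  0.86  2.02 -0.58  0.82 -1.16]
```

View pics/n0.png

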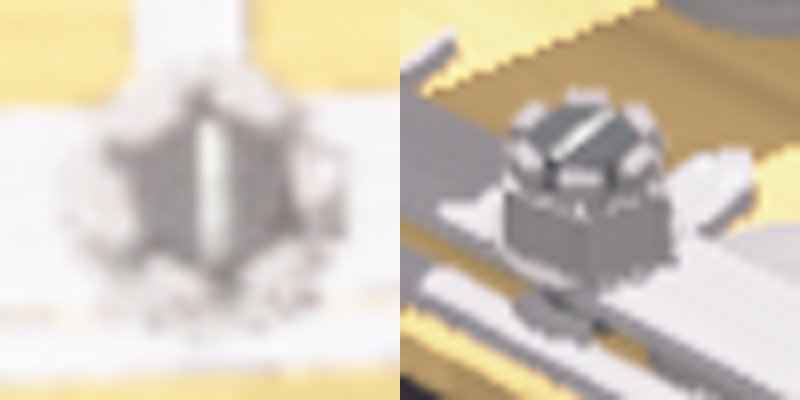

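In the top crop the white line is at (210,195) and slots show at its ends, (205,95) and (220,290). So the nut starts close to a slot position, with flats at about 60° steps from the board's x axis.

Call:
arm_command([
  {"jaw":0,"tx":-30,"ty":-30,"tz":0,"rx":0,"ry":0,"rz":0.18},
  {"jaw":0,"tx":-56,"ty":-64,"tz":0,"rx":0,"ry":0,"rz":0.36},
  {"jaw":0,"tx":-56,"ty":-64,"tz":0,"rx":0,"ry":0,"rz":0.52},
  {"jaw":0,"tx":-56,"ty":-64,"tz":-30,"rx":0,"ry":0,"rz":0.52},
  {"jaw":0,"tx":-56,"ty":-64,"tz":-40,"rx":0,"ry":0,"rz":0.52},
  {"jaw":0,"tx":-56,"ty":-64,"tz":-40,"rx":0,"ry":0,"rz":0.52},
  {"jaw":0,"tx":-56,"ty":-64,"tz":-40,"rx":0,"ry":0,"rz":0.52},
])

```text
clock: 19.88
position: [446.6, -11.1, 106.7]
tcp_rot: [0.0, 0.958, 0.288, 0.0]
contact_force: [0.1, -0.1, -0.0]
width: 85.7
finger_force: 0.0
```

Run:
```python
from h import *
s=bot.state();print(s['position'],s['tcp_rot'].round(3),s['joint_positions'].round(2))
print(w('side',326.1,262.1,84),w('top',306+210/13.33,237+196/13.33,84))
```

```text
[446.57344434 -11.07384959 106.65160587] [0.    0.958 0.288 0.   ] [-0.63  0.49  0.69  2.18 -0.52  0.64 -0.56]
[442.7 -12.6  84. ] [444.2 -10.1  84. ]
```

Call:
arm_command([
  {"jaw":0,"tx":-2,"ty":0,"tz":0,"rx":0,"ry":0,"rz":0.18},
  {"jaw":0,"tx":-2,"ty":0,"tz":0,"rx":0,"ry":0,"rz":0.36},
  {"jaw":0,"tx":-2,"ty":0,"tz":0,"rx":0,"ry":0,"rz":0.54},
  {"jaw":0,"tx":-2,"ty":0,"tz":0,"rx":0,"ry":0,"rz":0.72},
  {"jaw":0,"tx":-2,"ty":0,"tz":0,"rx":0,"ry":0,"rz":0.9},
  {"jaw":0,"tx":-2,"ty":0,"tz":0,"rx":0,"ry":0,"rz":1.08},
  {"jaw":0,"tx":-2,"ty":0,"tz":0,"rx":0,"ry":0,"rz":1.26},
  {"jaw":0,"tx":-2,"ty":0,"tz":0,"rx":0,"ry":0,"rz":1.44},
  {"jaw":0,"tx":-2,"ty":0,"tz":0,"rx":0,"ry":0,"rz":1.62},
  {"jaw":0,"tx":-2,"ty":0,"tz":0,"rx":0,"ry":0,"rz":1.8},
  {"jaw":0,"tx":-2,"ty":0,"tz":0,"rx":0,"ry":0,"rz":1.98},
  {"jaw":0,"tx":-2,"ty":0,"tz":0,"rx":0,"ry":0,"rz":2.094},
])

```text
clock: 21.38
position: [444.9, -11.2, 107.0]
tcp_rot: [0.001, 0.228, 0.974, -0.0]
contact_force: [0.3, 0.3, -1.0]
width: 85.2
finger_force: 0.0
```

Call:
arm_command([
  {"jaw":0,"tx":0,"ty":0,"tz":-20,"rx":0,"ry":0,"rz":0},
  {"jaw":0,"tx":0,"ty":0,"tz":-20,"rx":0,"ry":0,"rz":0},
  {"jaw":0,"tx":0,"ty":0,"tz":-20,"rx":0,"ry":0,"rz":0},
])

```text
clock: 21.75
position: [444.8, -11.1, 87.0]
tcp_rot: [0.0, 0.23, 0.973, -0.0]
contact_force: [0.1, -0.3, -0.5]
width: 85.4
finger_force: 0.0
```

Run:
```python
from h import *
s=bot.state();print(s['position'],s['tcp_rot'].round(3),s['joint_positions'].round(2),s['contact_force'])
snap('side','s8',(270,190,400,300),6)
```

```text
[444.79428112 -11.05356557  87.00856485] [ 0.     0.23   0.973 -0.   ] [-0.18  0.44  0.13  2.17 -0.1   0.54  1.13] [ 0.0683003  -0.28536166 -0.48977742]
```

View pics/s8.png

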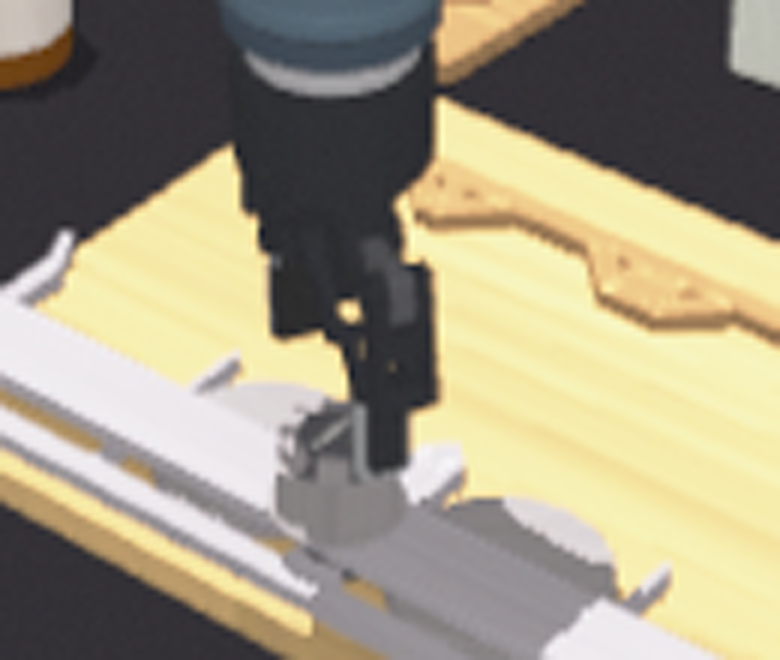

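The open jaws straddle the nut, with one finger visible at crop (385,440). Descending and closing.

Call:
arm_command([
  {"jaw":0,"tx":0,"ty":0,"tz":-20,"rx":0,"ry":0,"rz":0},
  {"jaw":0,"tx":0,"ty":0,"tz":-37,"rx":0,"ry":0,"rz":0},
  {"jaw":0,"tx":0,"ty":0,"tz":-37,"rx":0,"ry":0,"rz":0},
  {"jaw":255,"tx":0,"ty":0,"tz":-37,"rx":0,"ry":0,"rz":0},
  {"jaw":255,"tx":0,"ty":0,"tz":-37,"rx":0,"ry":0,"rz":0},
  {"jaw":255,"tx":0,"ty":0,"tz":-37,"rx":0,"ry":0,"rz":0},
  {"jaw":255,"tx":0,"ty":0,"tz":-37,"rx":0,"ry":0,"rz":0},
], force=50)

```text
clock: 22.68
position: [446.9, -8.9, 51.0]
tcp_rot: [0.002, 0.229, 0.973, 0.002]
contact_force: [2.0, 4.8, 11.6]
width: 46.6
finger_force: 48.9
```

```bash
cat > st.py <<'E'
from h import *
s=bot.state();q=s['tcp_rot'];print(s['clock'],s['position'].round(1),'yaw',np.degrees(np.arctan2(2*q[2]**2-1,2*q[1]*q[2])).round(1),q.round(3),'J',s['joint_positions'].round(2),'F',s['contact_force'].round(1),'T',s['torque'].round(2),s['width'].round(1),s['finger_force'].round(1))
E
python3 st.py
```

```text
Traceback (most recent call last):
  File "st.py", line 2, in <module>
    s=bot.state();q=s['tcp_rot'];print(s['clock'],s['position'].round(1),'yaw',np.degrees(np.arctan2(2*q[2]**2-1,2*q[1]*q[2])).round(1),q.round(3),'J',s['joint_positions'].round(2),'F',s['contact_force'].round(1),'T',s['torque'].round(2),s['width'].round(1),s['finger_force'].round(1))
                                                                                                                                                                                                                                              ^^^^^^^^^^^^^^^^
AttributeError: 'float' object has no attribute 'round'
```

Call:
arm_command([
  {"jaw":255,"tx":1.5,"ty":2,"tz":1,"rx":0,"ry":0,"rz":-0.1},
  {"jaw":255,"tx":1.5,"ty":2,"tz":1,"rx":0,"ry":0,"rz":-0.2},
  {"jaw":255,"tx":1.5,"ty":2,"tz":1,"rx":0,"ry":0,"rz":-0.35},
  {"jaw":255,"tx":1.5,"ty":2,"tz":1,"rx":0,"ry":0,"rz":-0.5},
  {"jaw":255,"tx":1.5,"ty":2,"tz":1,"rx":0,"ry":0,"rz":-0.5},
], force=70)

```text
clock: 23.3
position: [446.6, -9.2, 50.9]
tcp_rot: [0.001, 0.463, 0.886, 0.0]
contact_force: [0.3, -1.5, 1.9]
width: 45.9
finger_force: 70.0
```

```bash
sed -i "s/s\['width'\].round(1),s\['finger_force'\].round(1)/s['width'],s['finger_force']/" st.py; python3 st.py
```

```text
23.3 [446.6  -9.2  50.9] yaw 34.8 [0.001 0.463 0.886 0.   ] J [-0.28  0.53  0.24  2.18 -0.27  0.46  0.78] F [ 0.3 -1.5  1.9] T [-0.21 -0.37 -0.33] 45.900162227541564 70.00763040035963
```

Call:
arm_command([
  {"jaw":255,"tx":0,"ty":0,"tz":-0.1,"rx":0,"ry":0,"rz":-0.16},
  {"jaw":255,"tx":0,"ty":0,"tz":-0.2,"rx":0,"ry":0,"rz":-0.32},
  {"jaw":255,"tx":0,"ty":0,"tz":-0.3,"rx":0,"ry":0,"rz":-0.48},
  {"jaw":255,"tx":0,"ty":0,"tz":-0.4,"rx":0,"ry":0,"rz":-0.64},
  {"jaw":255,"tx":0,"ty":0,"tz":-0.5,"rx":0,"ry":0,"rz":-0.8},
  {"jaw":255,"tx":0,"ty":0,"tz":-0.6,"rx":0,"ry":0,"rz":-0.96},
  {"jaw":255,"tx":0,"ty":0,"tz":-0.7,"rx":0,"ry":0,"rz":-1.12},
  {"jaw":255,"tx":0,"ty":0,"tz":-0.8,"rx":0,"ry":0,"rz":-1.28},
  {"jaw":255,"tx":0,"ty":0,"tz":-0.9,"rx":0,"ry":0,"rz":-1.44},
  {"jaw":255,"tx":0,"ty":0,"tz":-1,"rx":0,"ry":0,"rz":-1.6},
  {"jaw":255,"tx":0,"ty":0,"tz":-1.1,"rx":0,"ry":0,"rz":-1.76},
  {"jaw":255,"tx":0,"ty":0,"tz":-1.2,"rx":0,"ry":0,"rz":-1.92},
])

```text
clock: 24.8
position: [444.9, -8.8, 49.8]
tcp_rot: [-0.001, 0.992, 0.128, -0.001]
contact_force: [-6.0, -0.3, 15.2]
width: 46.0
finger_force: 74.8
```

Call:
arm_command([
  {"jaw":255,"tx":0,"ty":0,"tz":-0.1,"rx":0,"ry":0,"rz":-0.16},
  {"jaw":255,"tx":0,"ty":0,"tz":-0.2,"rx":0,"ry":0,"rz":-0.32},
  {"jaw":255,"tx":0,"ty":0,"tz":-0.3,"rx":0,"ry":0,"rz":-0.48},
  {"jaw":255,"tx":0,"ty":0,"tz":-0.4,"rx":0,"ry":0,"rz":-0.6},
  {"jaw":255,"tx":0,"ty":0,"tz":-0.4,"rx":0,"ry":0,"rz":-0.72},
  {"jaw":255,"tx":0,"ty":0,"tz":-0.4,"rx":0,"ry":0,"rz":-0.72},
])

```text
clock: 25.55
position: [444.8, -8.1, 49.3]
tcp_rot: [-0.001, 0.974, -0.228, -0.001]
contact_force: [-5.5, 3.0, 19.6]
width: 45.7
finger_force: 71.9
```

```bash
python3 st.py
```

```text
25.55 [444.8  -8.1  49.3] yaw -116.4 [-0.001  0.974 -0.228 -0.001] J [-0.77  0.74  0.9   2.21 -0.99  0.68 -1.18] F [-5.5  3.  19.6] T [ 0.18  1.52 -0.35] 45.749607611962944 71.90123355947435
```

Call:
arm_command([
  {"jaw":0,"tx":0,"ty":0,"tz":0,"rx":0,"ry":0,"rz":0},
  {"jaw":0,"tx":0,"ty":0,"tz":0,"rx":0,"ry":0,"rz":0},
  {"jaw":0,"tx":0,"ty":0,"tz":0,"rx":0,"ry":0,"rz":0},
  {"jaw":0,"tx":0,"ty":0,"tz":0,"rx":0,"ry":0,"rz":0.18},
  {"jaw":0,"tx":0,"ty":0,"tz":0,"rx":0,"ry":0,"rz":0.36},
  {"jaw":0,"tx":0,"ty":0,"tz":0,"rx":0,"ry":0,"rz":0.54},
  {"jaw":0,"tx":0,"ty":0,"tz":0,"rx":0,"ry":0,"rz":0.72},
  {"jaw":0,"tx":0,"ty":0,"tz":0,"rx":0,"ry":0,"rz":0.9},
  {"jaw":0,"tx":0,"ty":0,"tz":0,"rx":0,"ry":0,"rz":1.08},
  {"jaw":0,"tx":0,"ty":0,"tz":0,"rx":0,"ry":0,"rz":1.26},
  {"jaw":0,"tx":0,"ty":0,"tz":0,"rx":0,"ry":0,"rz":1.42},
  {"jaw":0,"tx":0,"ty":0,"tz":0,"rx":0,"ry":0,"rz":1.57},
])

```text
clock: 27.05
position: [445.9, -9.0, 48.8]
tcp_rot: [0.0, 0.849, 0.528, -0.0]
contact_force: [-0.4, -0.5, 0.5]
width: 85.4
finger_force: 0.0
```

Call:
arm_command([
  {"jaw":0,"tx":0,"ty":0,"tz":0,"rx":0,"ry":0,"rz":0.18},
  {"jaw":0,"tx":0,"ty":0,"tz":0,"rx":0,"ry":0,"rz":0.36},
  {"jaw":0,"tx":0,"ty":0,"tz":0,"rx":0,"ry":0,"rz":0.54},
  {"jaw":0,"tx":0,"ty":0,"tz":0,"rx":0,"ry":0,"rz":0.72},
  {"jaw":0,"tx":0,"ty":0,"tz":0,"rx":0,"ry":0,"rz":0.9},
  {"jaw":0,"tx":0,"ty":0,"tz":0,"rx":0,"ry":0,"rz":1.08},
  {"jaw":0,"tx":0,"ty":0,"tz":0,"rx":0,"ry":0,"rz":1.26},
  {"jaw":0,"tx":0,"ty":0,"tz":0,"rx":0,"ry":0,"rz":1.42},
  {"jaw":0,"tx":0,"ty":0,"tz":0,"rx":0,"ry":0,"rz":1.57},
  {"jaw":0,"tx":0,"ty":0,"tz":0,"rx":0,"ry":0,"rz":1.57},
])

```text
clock: 28.3
position: [445.9, -9.2, 48.8]
tcp_rot: [-0.0, 0.231, 0.973, 0.0]
contact_force: [0.6, -0.5, -0.9]
width: 85.5
finger_force: 0.0
```

```bash
python3 st.py
```

```text
28.3 [445.9  -9.2  48.8] yaw 63.3 [-0.     0.231  0.973  0.   ] J [-0.17  0.52  0.11  2.18 -0.13  0.45  1.15] F [ 0.6 -0.5 -0.9] T [-0.02 -0.03 -0.06] 85.50382795332756 0.0
```

Call:
arm_command([
  {"jaw":255,"tx":0,"ty":0,"tz":0.5,"rx":0,"ry":0,"rz":0},
  {"jaw":255,"tx":0,"ty":0,"tz":0.5,"rx":0,"ry":0,"rz":0},
  {"jaw":255,"tx":0,"ty":0,"tz":0.5,"rx":0,"ry":0,"rz":0},
  {"jaw":255,"tx":0,"ty":0,"tz":0.5,"rx":0,"ry":0,"rz":0},
  {"jaw":255,"tx":0,"ty":0,"tz":0.5,"rx":0,"ry":0,"rz":-0.14},
  {"jaw":255,"tx":0,"ty":0,"tz":0.4,"rx":0,"ry":0,"rz":-0.3},
  {"jaw":255,"tx":0,"ty":0,"tz":0.3,"rx":0,"ry":0,"rz":-0.46},
  {"jaw":255,"tx":0,"ty":0,"tz":0.2,"rx":0,"ry":0,"rz":-0.62},
  {"jaw":255,"tx":0,"ty":0,"tz":0.1,"rx":0,"ry":0,"rz":-0.78},
  {"jaw":255,"tx":0,"ty":0,"tz":0,"rx":0,"ry":0,"rz":-0.94},
  {"jaw":255,"tx":0,"ty":0,"tz":-0.1,"rx":0,"ry":0,"rz":-1.1},
  {"jaw":255,"tx":0,"ty":0,"tz":-0.2,"rx":0,"ry":0,"rz":-1.26},
])

```text
clock: 29.8
position: [446.0, -8.7, 49.1]
tcp_rot: [-0.0, 0.761, 0.649, 0.0]
contact_force: [-3.6, 0.1, 9.0]
width: 45.9
finger_force: 69.6
```

Call:
arm_command([
  {"jaw":255,"tx":0,"ty":0,"tz":-0.1,"rx":0,"ry":0,"rz":-0.16},
  {"jaw":255,"tx":0,"ty":0,"tz":-0.2,"rx":0,"ry":0,"rz":-0.32},
  {"jaw":255,"tx":0,"ty":0,"tz":-0.3,"rx":0,"ry":0,"rz":-0.48},
  {"jaw":255,"tx":0,"ty":0,"tz":-0.4,"rx":0,"ry":0,"rz":-0.64},
  {"jaw":255,"tx":0,"ty":0,"tz":-0.5,"rx":0,"ry":0,"rz":-0.8},
  {"jaw":255,"tx":0,"ty":0,"tz":-0.6,"rx":0,"ry":0,"rz":-0.96},
  {"jaw":255,"tx":0,"ty":0,"tz":-0.7,"rx":0,"ry":0,"rz":-1.12},
  {"jaw":255,"tx":0,"ty":0,"tz":-0.8,"rx":0,"ry":0,"rz":-1.28},
  {"jaw":255,"tx":0,"ty":0,"tz":-0.9,"rx":0,"ry":0,"rz":-1.44},
  {"jaw":255,"tx":0,"ty":0,"tz":-1,"rx":0,"ry":0,"rz":-1.6},
  {"jaw":255,"tx":0,"ty":0,"tz":-1.1,"rx":0,"ry":0,"rz":-1.76},
  {"jaw":255,"tx":0,"ty":0,"tz":-1.2,"rx":0,"ry":0,"rz":-1.88},
])

```text
clock: 31.3
position: [445.6, -8.4, 48.0]
tcp_rot: [-0.001, 0.973, -0.231, -0.0]
contact_force: [-4.7, 2.3, 14.6]
width: 46.3
finger_force: 70.0
```

Call:
arm_command([
  {"jaw":255,"tx":0,"ty":0,"tz":0,"rx":0,"ry":0,"rz":0},
  {"jaw":255,"tx":0,"ty":0,"tz":0,"rx":0,"ry":0,"rz":0},
])

```text
clock: 31.55
position: [445.6, -8.4, 48.0]
tcp_rot: [-0.001, 0.973, -0.23, -0.0]
contact_force: [-3.0, 2.9, 15.2]
width: 45.7
finger_force: 66.1
```

```bash
python3 st.py
```

```text
31.55 [445.6  -8.4  48. ] yaw -116.6 [-0.001  0.973 -0.23  -0.   ] J [-0.77  0.75  0.9   2.21 -1.01  0.68 -1.17] F [-3.   2.9 15.2] T [ 0.27  1.04 -0.34] 45.65527035503863 66.07015238609165
```

Call:
arm_command([
  {"jaw":0,"tx":0,"ty":0,"tz":0,"rx":0,"ry":0,"rz":0},
  {"jaw":0,"tx":0,"ty":0,"tz":0,"rx":0,"ry":0,"rz":0},
  {"jaw":0,"tx":0,"ty":0,"tz":0,"rx":0,"ry":0,"rz":0},
  {"jaw":0,"tx":0,"ty":0,"tz":0,"rx":0,"ry":0,"rz":0.18},
  {"jaw":0,"tx":0,"ty":0,"tz":0,"rx":0,"ry":0,"rz":0.36},
  {"jaw":0,"tx":0,"ty":0,"tz":0,"rx":0,"ry":0,"rz":0.54},
  {"jaw":0,"tx":0,"ty":0,"tz":0,"rx":0,"ry":0,"rz":0.72},
  {"jaw":0,"tx":0,"ty":0,"tz":0,"rx":0,"ry":0,"rz":0.9},
  {"jaw":0,"tx":0,"ty":0,"tz":0,"rx":0,"ry":0,"rz":1.08},
  {"jaw":0,"tx":0,"ty":0,"tz":0,"rx":0,"ry":0,"rz":1.26},
  {"jaw":0,"tx":0,"ty":0,"tz":0,"rx":0,"ry":0,"rz":1.42},
  {"jaw":0,"tx":0,"ty":0,"tz":0,"rx":0,"ry":0,"rz":1.57},
])

```text
clock: 33.05
position: [445.9, -9.1, 47.4]
tcp_rot: [0.0, 0.849, 0.528, 0.0]
contact_force: [-0.0, -0.7, 0.0]
width: 85.3
finger_force: 0.0
```

Call:
arm_command([
  {"jaw":0,"tx":0,"ty":0,"tz":0,"rx":0,"ry":0,"rz":0.18},
  {"jaw":0,"tx":0,"ty":0,"tz":0,"rx":0,"ry":0,"rz":0.36},
  {"jaw":0,"tx":0,"ty":0,"tz":0,"rx":0,"ry":0,"rz":0.54},
  {"jaw":0,"tx":0,"ty":0,"tz":0,"rx":0,"ry":0,"rz":0.72},
  {"jaw":0,"tx":0,"ty":0,"tz":0,"rx":0,"ry":0,"rz":0.9},
  {"jaw":0,"tx":0,"ty":0,"tz":0,"rx":0,"ry":0,"rz":1.08},
  {"jaw":0,"tx":0,"ty":0,"tz":0,"rx":0,"ry":0,"rz":1.26},
  {"jaw":0,"tx":0,"ty":0,"tz":0,"rx":0,"ry":0,"rz":1.42},
  {"jaw":0,"tx":0,"ty":0,"tz":0,"rx":0,"ry":0,"rz":1.57},
  {"jaw":0,"tx":0,"ty":0,"tz":0,"rx":0,"ry":0,"rz":1.57},
])

```text
clock: 34.3
position: [445.8, -9.2, 47.3]
tcp_rot: [-0.0, 0.231, 0.973, 0.0]
contact_force: [0.5, 0.4, -1.0]
width: 85.7
finger_force: 0.0
```

Call:
arm_command([
  {"jaw":255,"tx":0,"ty":0,"tz":0.5,"rx":0,"ry":0,"rz":0},
  {"jaw":255,"tx":0,"ty":0,"tz":0.5,"rx":0,"ry":0,"rz":0},
  {"jaw":255,"tx":0,"ty":0,"tz":0.5,"rx":0,"ry":0,"rz":0},
  {"jaw":255,"tx":0,"ty":0,"tz":0.5,"rx":0,"ry":0,"rz":0},
  {"jaw":255,"tx":0,"ty":0,"tz":0.5,"rx":0,"ry":0,"rz":-0.1},
  {"jaw":255,"tx":0,"ty":0,"tz":0.4,"rx":0,"ry":0,"rz":-0.2},
  {"jaw":255,"tx":0,"ty":0,"tz":0.4,"rx":0,"ry":0,"rz":-0.3},
])

```text
clock: 35.17
position: [446.1, -8.5, 48.2]
tcp_rot: [0.0, 0.374, 0.927, 0.0]
contact_force: [-2.0, 1.1, 6.6]
width: 45.5
finger_force: 69.9
```

```bash
python3 st.py
```

```text
35.175 [446.1  -8.5  48.2] yaw 46.1 [0.    0.374 0.927 0.   ] J [-0.25  0.53  0.2   2.18 -0.23  0.45  0.94] F [-2.   1.1  6.6] T [0.2  0.25 0.32] 45.50516673869484 69.9111411999911
```

Call:
arm_command([
  {"jaw":255,"tx":0,"ty":0,"tz":0,"rx":0,"ry":0,"rz":-0.1},
  {"jaw":255,"tx":0,"ty":0,"tz":-0.1,"rx":0,"ry":0,"rz":-0.2},
  {"jaw":255,"tx":0,"ty":0,"tz":-0.2,"rx":0,"ry":0,"rz":-0.3},
])

```text
clock: 35.55
position: [446.1, -8.6, 48.0]
tcp_rot: [0.0, 0.508, 0.861, 0.0]
contact_force: [-2.3, 0.5, 7.8]
width: 45.5
finger_force: 70.1
```

```bash
python3 st.py
```

```text
35.55 [446.1  -8.6  48. ] yaw 28.9 [0.    0.508 0.861 0.   ] J [-0.31  0.54  0.28  2.19 -0.33  0.45  0.73] F [-2.3  0.5  7.8] T [0.11 0.26 0.29] 45.503243613583365 70.08025940973312
```

Call:
arm_command([
  {"jaw":255,"tx":0,"ty":0,"tz":-0.1,"rx":0,"ry":0,"rz":-0.12},
  {"jaw":255,"tx":0,"ty":0,"tz":-0.2,"rx":0,"ry":0,"rz":-0.24},
  {"jaw":255,"tx":0,"ty":0,"tz":-0.2,"rx":0,"ry":0,"rz":-0.36},
  {"jaw":255,"tx":0,"ty":0,"tz":-0.3,"rx":0,"ry":0,"rz":-0.45},
])

```text
clock: 36.05
position: [446.0, -8.7, 47.8]
tcp_rot: [-0.0, 0.688, 0.726, 0.0]
contact_force: [-2.6, 0.5, 10.1]
width: 46.0
finger_force: 70.2
```

```bash
python3 st.py
```

```text
36.05 [446.   -8.7  47.8] yaw 3.1 [-0.     0.688  0.726  0.   ] J [-0.4   0.56  0.39  2.19 -0.46  0.47  0.41] F [-2.6  0.5 10.1] T [0.02 0.42 0.32] 45.95130180812506 70.15005239867605
```

Call:
arm_command([
  {"jaw":255,"tx":0,"ty":0,"tz":0,"rx":0,"ry":0,"rz":-0.1},
  {"jaw":255,"tx":0,"ty":0,"tz":-0.1,"rx":0,"ry":0,"rz":-0.2},
  {"jaw":255,"tx":0,"ty":0,"tz":-0.2,"rx":0,"ry":0,"rz":-0.3},
])

```text
clock: 36.42
position: [445.9, -8.7, 47.6]
tcp_rot: [-0.0, 0.789, 0.615, 0.0]
contact_force: [-2.7, 0.5, 10.9]
width: 45.8
finger_force: 70.2
```

```bash
python3 st.py
```

```text
36.425 [445.9  -8.7  47.6] yaw -14.1 [-0.     0.789  0.615  0.   ] J [-0.46  0.57  0.47  2.2  -0.55  0.49  0.19] F [-2.7  0.5 10.9] T [-0.07  0.5   0.31] 45.77116575647893 70.23187826620415
```

Call:
arm_command([
  {"jaw":255,"tx":0,"ty":0,"tz":0,"rx":0,"ry":0,"rz":-0.1},
  {"jaw":255,"tx":0,"ty":0,"tz":-0.1,"rx":0,"ry":0,"rz":-0.2},
  {"jaw":255,"tx":0,"ty":0,"tz":-0.2,"rx":0,"ry":0,"rz":-0.3},
])

```text
clock: 36.8
position: [445.8, -8.7, 47.4]
tcp_rot: [-0.0, 0.872, 0.49, 0.0]
contact_force: [-3.2, 0.4, 12.3]
width: 45.2
finger_force: 70.3
```

```bash
python3 st.py
```

```text
36.8 [445.8  -8.7  47.4] yaw -31.3 [-0.     0.872  0.49   0.   ] J [-0.52  0.59  0.55  2.2  -0.64  0.51 -0.02] F [-3.2  0.4 12.3] T [-0.09  0.6   0.32] 45.21038878085942 70.28130549704656
```

Call:
arm_command([
  {"jaw":255,"tx":0,"ty":0,"tz":-0.1,"rx":0,"ry":0,"rz":-0.12},
  {"jaw":255,"tx":0,"ty":0,"tz":-0.2,"rx":0,"ry":0,"rz":-0.24},
  {"jaw":255,"tx":0,"ty":0,"tz":-0.2,"rx":0,"ry":0,"rz":-0.36},
  {"jaw":255,"tx":0,"ty":0,"tz":-0.3,"rx":0,"ry":0,"rz":-0.45},
])

```text
clock: 37.3
position: [445.7, -8.6, 47.1]
tcp_rot: [-0.0, 0.959, 0.284, -0.0]
contact_force: [-3.8, 1.2, 14.0]
width: 45.9
finger_force: 70.5
```

```bash
python3 st.py
```

```text
37.3 [445.7  -8.6  47.1] yaw -57.1 [-0.     0.959  0.284 -0.   ] J [-0.61  0.63  0.66  2.2  -0.77  0.55 -0.35] F [-3.8  1.2 14. ] T [-0.07  0.76  0.31] 45.86875640914121 70.46685816370882
```

Call:
arm_command([
  {"jaw":255,"tx":0,"ty":0,"tz":0,"rx":0,"ry":0,"rz":-0.1},
  {"jaw":255,"tx":0,"ty":0,"tz":-0.1,"rx":0,"ry":0,"rz":-0.2},
  {"jaw":255,"tx":0,"ty":0,"tz":-0.2,"rx":0,"ry":0,"rz":-0.3},
])

```text
clock: 37.67
position: [445.7, -8.5, 47.0]
tcp_rot: [-0.001, 0.991, 0.137, -0.0]
contact_force: [-4.5, 2.1, 15.8]
width: 45.8
finger_force: 70.5
```

```bash
python3 st.py
```

```text
37.675 [445.7  -8.5  47. ] yaw -74.2 [-0.001  0.991  0.137 -0.   ] J [-0.66  0.66  0.73  2.21 -0.84  0.58 -0.58] F [-4.5  2.1 15.8] T [-0.04  0.88  0.27] 45.823708529289 70.50818789983168
```

Call:
arm_command([
  {"jaw":255,"tx":0,"ty":0,"tz":0,"rx":0,"ry":0,"rz":-0.1},
  {"jaw":255,"tx":0,"ty":0,"tz":-0.1,"rx":0,"ry":0,"rz":-0.2},
  {"jaw":255,"tx":0,"ty":0,"tz":-0.2,"rx":0,"ry":0,"rz":-0.3},
])

```text
clock: 38.05
position: [445.6, -8.5, 46.9]
tcp_rot: [-0.001, 1.0, -0.012, -0.0]
contact_force: [-5.2, 1.0, 19.1]
width: 45.5
finger_force: 71.1
```

```bash
python3 st.py
```

```text
38.05 [445.6  -8.5  46.9] yaw -91.4 [-0.001  1.    -0.012 -0.   ] J [-0.71  0.7   0.81  2.21 -0.92  0.62 -0.81] F [-5.2  1.  19.1] T [0.04 1.17 0.31] 45.54210693679234 71.10421144519933
```

Call:
arm_command([
  {"jaw":255,"tx":0,"ty":0,"tz":-0.1,"rx":0,"ry":0,"rz":-0.1},
  {"jaw":255,"tx":0,"ty":0,"tz":-0.1,"rx":0,"ry":0,"rz":-0.2},
  {"jaw":255,"tx":0,"ty":0,"tz":-0.1,"rx":0,"ry":0,"rz":-0.3},
])

```text
clock: 38.42
position: [445.6, -8.4, 46.9]
tcp_rot: [-0.001, 0.987, -0.162, -0.0]
contact_force: [-4.8, 2.2, 18.4]
width: 45.7
finger_force: 71.6
```

```bash
python3 st.py
```

```text
38.425 [445.6  -8.4  46.9] yaw -108.6 [-0.001  0.987 -0.162 -0.   ] J [-0.76  0.73  0.87  2.21 -0.99  0.67 -1.05] F [-4.8  2.2 18.4] T [0.15 1.24 0.44] 45.67200926688984 71.55334266833961
```

Call:
arm_command([
  {"jaw":255,"tx":0,"ty":0,"tz":-0.1,"rx":0,"ry":0,"rz":-0.08},
  {"jaw":255,"tx":0,"ty":0,"tz":-0.1,"rx":0,"ry":0,"rz":-0.14},
  {"jaw":255,"tx":0,"ty":0,"tz":-0.1,"rx":0,"ry":0,"rz":-0.14},
])

```text
clock: 38.8
position: [445.6, -8.4, 46.9]
tcp_rot: [-0.001, 0.973, -0.23, -0.0]
contact_force: [-5.6, 2.9, 21.5]
width: 45.7
finger_force: 68.1
```

```bash
python3 st.py
```

```text
38.8 [445.6  -8.4  46.9] yaw -116.6 [-0.001  0.973 -0.23  -0.   ] J [-0.77  0.75  0.9   2.21 -1.02  0.69 -1.17] F [-5.6  2.9 21.5] T [ 0.35  1.31 -0.19] 45.73215981781671 68.12728705757763
```

Call:
arm_command([
  {"jaw":0,"tx":0,"ty":0,"tz":0,"rx":0,"ry":0,"rz":0},
  {"jaw":0,"tx":0,"ty":0,"tz":0,"rx":0,"ry":0,"rz":0},
  {"jaw":0,"tx":0,"ty":0,"tz":0,"rx":0,"ry":0,"rz":0},
  {"jaw":0,"tx":0,"ty":0,"tz":40,"rx":0,"ry":0,"rz":0},
  {"jaw":0,"tx":0,"ty":0,"tz":90,"rx":0,"ry":0,"rz":0.1},
  {"jaw":0,"tx":0,"ty":0,"tz":130,"rx":0,"ry":0,"rz":0.2},
  {"jaw":0,"tx":10,"ty":-60,"tz":130,"rx":0,"ry":0,"rz":0.3},
  {"jaw":0,"tx":20,"ty":-120,"tz":130,"rx":0,"ry":0,"rz":0.3},
  {"jaw":0,"tx":30,"ty":-180,"tz":130,"rx":0,"ry":0,"rz":0.3},
  {"jaw":0,"tx":40,"ty":-240,"tz":130,"rx":0,"ry":0,"rz":0.3},
  {"jaw":0,"tx":50,"ty":-300,"tz":130,"rx":0,"ry":0,"rz":0.3},
  {"jaw":0,"tx":50,"ty":-350,"tz":130,"rx":0,"ry":0,"rz":0.3},
])

```text
clock: 40.3
position: [496.1, -361.3, 175.7]
tcp_rot: [0.0, 0.997, -0.081, -0.0]
contact_force: [0.4, 0.2, 0.4]
width: 85.2
finger_force: 0.0
```

```bash
python3 st.py
python3 - <<'E'
from h import *
snap('top','t9');snap('side','s9')
a=cv2.imread('pics/t9.png');b=cv2.imread('pics/s9.png')
r=lambda m,s:cv2.resize(m,s,interpolation=cv2.INTER_CUBIC)
top=np.hstack([r(a[237:267,306:336],(380,380)),r(b[245:295,303:353],(380,380))])
bot_=np.hstack([r(a[200:280,220:420],(380,152)),r(b[190:350,200:600],(380,152))])
cv2.imwrite('pics/n9.png',np.vstack([top,bot_]))
E
```

```text
40.3 [ 496.1 -361.3  175.7] yaw -99.3 [ 0.     0.997 -0.081 -0.   ] J [-0.07  0.73  0.95  1.73 -0.68  1.05 -0.62] F [0.4 0.2 0.4] T [-0.04 -0.03 -0.01] 85.17021580967666 0.0
```

View pics/n9.png

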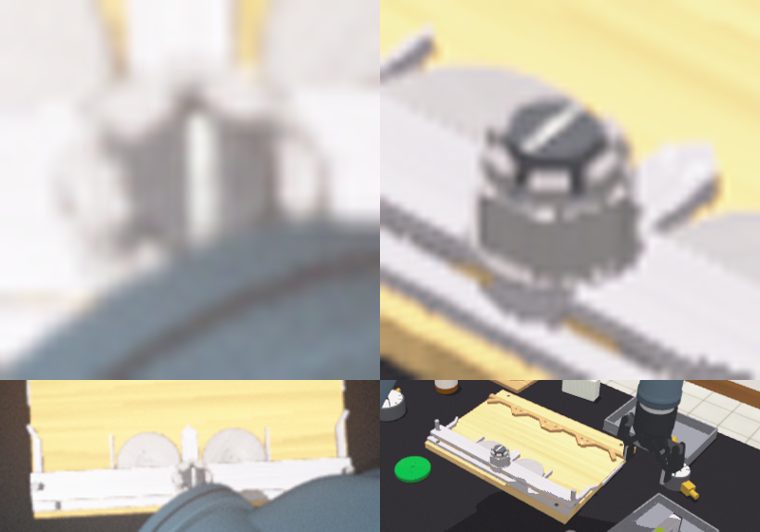

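In the final picture the slot at (190,100) lies on the white line at (197,180). Both weights are home under the lowered bar, and the arm is clear of everything, so I'm handing in.

```bash
python3 -c "
from plant import bot
print(bot.hand_in())"
```

```text
the job is handed in; nothing more can be done
None
```

I handed the job in at about 40 s on the robot's clock: the level is in the tool tray, both weights present are home under the bar in the middle two bays, and the nut is tightened with a slot on the cotter line; the hand-in returned no verdict, and I placed the nut at 8.38 by counting turns and seeing a late rise in torque, not by a direct reading.

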